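Shut the red air outlet at the bench's valve box

TASK

Shut off the red compressed-air outlet: with the fingertips push the cover of the valve box all the way back by its bow handle, push the red lever round against its stop, square across its pipe, then push the cover fully closed again to keep the swarf out. Push the red lever gently, leave the blue and green levers as they stand, and do not disturb the loose things round the box.

Things in the scene. Friction and masses are not known exactly. Their poses are not given: they have to be found in the camera images.
- air_box: Fixed grey sheet-steel air distribution box, 290 mm along its own x, 400 mm along its own y, walls 90 mm high, guide channels to 103 mm. Origin: centre of its underside, on the bench; own x points from its front plate (couplings and gauge, towards the robot) to its back, y to its left, z up. The front part, own x -141 to +4 mm, y -196 to +196 mm, is an open well with three valves; behind it a closed deck. The cover slides over the well and the deck.
- cover (a joint): Sliding cover, a steel sheet 150 x 390 mm whose top lies 95.5 mm above the bench. 0 = closed over the well, 0.135 m = pushed all the way back over the deck (slides along the box's own +x). Needs about 3 N and stays where it is left. Closed, it hides all three levers.
- cover_bar (a point): Middle of the black bow handle's bar on the cover: the bar is round, 10 mm thick, about 94 mm long along the box's y, its middle 29 mm above the cover's top (124.5 mm above the bench); posts at 55 mm either side. It can be pushed from the front (to open) or from behind (to close). 24 mm behind the cover's front edge.
- red_valve: Fixed ball valve with the red lever, in one of the well's three valve places (which one varies; places 110 mm apart along the box's y). Origin: on the lever's upright turning axis, 1 mm above the bench; own x along the pipe as the box's x. The pipe reaches 39 mm above the bench, the valve body 47 mm (its neck, 16 mm wide under the lever, 53 mm); the lever's sleeve hangs clear above them. A red ring sits on its outlet outside the front plate.
- red_lever (a joint): Angle of the red lever. 0 = open, lever in line with its pipe and pointing to the front (the box's -x); 1.571 = shut at its stop, lever square across the pipe and pointing to the box's left (+y). It turns clockwise seen from above, needs about 3 N at the grip and stays where it is left.
- red_grip (a point): Middle of the red sleeve of the lever, 48 mm from the turning axis, 66 mm above the bench. The sleeve is 46 mm long, 14 mm wide, 13 mm high (59 to 72 mm above the bench); its end is 68 mm from the axis.
- blue_grip (a point): The same point of the blue lever, which points to the front; not to be moved.
- green_grip (a point): The same point of the green lever, which points to the front; not to be moved.
- sanding_block: Loose cork sanding block, 64 x 112 x 36 mm, right of the box; bystander. Origin: centre of underside.
- angle_bracket: Loose bent steel bracket, 60 x 40 x 50 mm, right of the box; bystander. Origin: centre of underside.
- spare_driver: Loose screwdriver with red handle, 201 mm long, lying off the box's right front corner; bystander.
- offcut_2: Loose beech offcut, 60 x 85 x 24 mm, left of the box; bystander. Origin: centre of underside.
- nut_m12: Loose nut, 22 mm across, left of the box; bystander.

How it is judged:
By the outcome, as a careful person would: the job done as asked, in the order asked, and still so for the second after the job is handed in, with the robot touching nothing.
It also fails if it takes over 58 s, if anything falls off the work surface, if the arm or the gripper's body presses on something with over 40 N, if the wrist force passes 120 N, or if a joint passes its speed limit or range.

ROBOT

A 6-joint arm with a two-finger parallel gripper is mounted at the origin on a cart in front of the work surface, level with it; the furniture and walls round the work are solid. World frame = base frame: x ahead of the robot, y to its left, z up, the work surface at z = 0. Lengths are in m, angles in degrees, forces in N, time in s.
With the tool pointing down it reaches from about 0.35 to 0.875 m from the base axis. Payload 4.2 kg.
Tool frame: the origin (TCP) lies on the front face of the gripper's body, between the roots of the fingers; the fingertips stand 70 mm ahead of it and the grasp point (between the pads) lies 51 mm ahead of it; z points along the fingers, y is the line along which they close (so a half turn about z gives the same grasp; the last joint's range is limited). The gripper opens to 87 mm and grips with 3 to 60 N. Pads are 19 mm wide; open, the fingers measure 117 mm over their backs; the gripper's body (75 mm by 190 mm) begins 51 mm behind the grasp point.
Start: joints at [-58.637, 22.042, 0.453, 0, -68.411, -14.817], TCP at [0.178, -0.599, 0.292] pointing down, gripper open.
Joint ranges: [-179.83, 179.83], [-69.29, 118.12], [-61.27, 80.66], [-181.25, 117.63], [-171.15, -9.14], [-177.46, 177.46]. Speed limits (degrees/s): [159.86, 159.86, 180, 180, 180, 180].

INTERFACE

Orientations are given as a 3x3 rotation matrix whose columns are the frame's x, y, z axes.
In Python, from station import r gives the robot as it stands.
- The arm moves only by the shell command python3 -m pendant 'ROWS' [OPENING]. ROWS is JSON, a list of rows, each a list of 2 entries, a list of its own where there are three numbers: the shift along the tool's x, y, z in mm, then the turn, a rotation vector about the tool's x, y, z in rad. A call has 1 to 10 rows; each row is the pose to reach, as a shift and turn from the pose commanded when the call began, along the tool's axes at that moment; what a row does not reach only later rows make up. A row lasts 1/10 s, in which the tool goes at most 50 mm and 8.59 degrees, less where a joint would pass 70% of its speed; a pose out of reach is approached as far as the arm can. A call with a gripper value outside its range is refused whole. OPENING is the opening, from 0 (shut) to 1 (fully open), set as the call begins (- or left out, the last holds). The fingers move at their own pace and stop on an object; the grip force is fixed at half the most. Time passes only in rows, so rows that repeat a pose let the fingers close. It gives the time, the measured TCP pose, the force, the opening and the grip force at its end, in the units of the state.
- r.sense(): the state, without advancing time (a new reading comes with each control period).
- r.capture(name): name is "scene" or "side" or "wrist"; returns a dict with "frame" (400x640x3 uint8, red, green, blue), "vertical_fov" (degrees; the focal length in pixels is half the picture's height over the tangent of half this angle, whatever the lens; pixels are square), "cx", "cy" (the principal point, pixels), "distortion" ([k1, k2, p1, p2, k3] as OpenCV has them; the pictures are not rectified), "rvec" (rotation vector, rad) and "tvec" (3), from world to camera coordinates, as OpenCV has them. Camera axes: x right, y down, z forward; pixel columns grow to the right and rows downward; lengths in m; the calibration is good to about 2 mm. A picture is of the moment at which its call begins. There is no depth.
- r.finish_job(): hands the job in; it is judged then, once.
The state is a dict: "time_s": time; "joints": joint angles; "joint_velocities": joint speeds; "effort": joint torques, N m; "tcp_pos": TCP position; "ee_rot": TCP orientation; "wrist_force": force on the tool from outside, world axes, zero at the start; "moment": the same for the moment, N m; "gripper_width": opening from 0.0 (shut) to 1.0 (fully open); "gripper_force": force on a finger pad.
Only numpy, scipy, OpenCV 4.12 (cv2) and the standard library are available. Lean on these libraries where they do the work, as an engineer would, in place of code of your own. Each camera call takes 0.05 s, during which the arm holds its last target. There are 200 camera calls.

## Working session

There is one attempt and no reset: what is moved stays moved. The work goes in short steps, Python scripts to look and compute and a shell command to move; the robot and the scene stay as the last step left them, time stands still between calls to the robot, and variables do not carry over. Pictures are saved under pics/ and viewed, at most 10 in all, crops included, and the job is handed in when it is done.

```bash
mkdir -p pics; ls; cat > h.py <<'E'
import numpy as np, cv2, json
from station import r
def cap(n,f=None):
    c=r.capture(n)
    if f: cv2.imwrite('pics/'+f,c['frame'][:,:,::-1])
    h=c['frame'].shape[0]; F=h/2/np.tan(np.radians(c['vertical_fov'])/2)
    K=np.array([[F,0,c['cx']],[0,F,c['cy']],[0,0,1]])
    d=dict(K=K.tolist(),d=list(map(float,c['distortion'])),r=list(map(float,np.ravel(c['rvec']))),t=list(map(float,np.ravel(c['tvec']))))
    if f: json.dump(d,open('pics/'+f+'.json','w'))
    return c['frame'],d
def ray(d,p):
    if isinstance(d,str): d=json.load(open('pics/'+d+'.json'))
    n=cv2.undistortPoints(np.array([[p]],float),np.array(d['K']),np.array(d['d']))[0,0]
    R=cv2.Rodrigues(np.array(d['r']))[0]; t=np.array(d['t'])
    return -R.T@t, R.T@np.array([n[0],n[1],1])
def atz(d,p,z):
    o,v=ray(d,p); return o+v*(z-o[2])/v[2]
def tri(d1,p1,d2,p2):
    A=[];b=[]
    for d,p in((d1,p1),(d2,p2)):
        o,v=ray(d,p); v/=np.linalg.norm(v); M=np.eye(3)-np.outer(v,v); A.append(M); b.append(M@o)
    return np.linalg.lstsq(np.vstack(A),np.hstack(b),rcond=None)[0]
def proj(d,P):
    if isinstance(d,str): d=json.load(open('pics/'+d+'.json'))
    return cv2.projectPoints(np.array(P,float).reshape(-1,1,3),np.array(d['r']),np.array(d['t']),np.array(d['K']),np.array(d['d']))[0][:,0]
E
python3 - <<'E'
from h import *
for n in('scene','side'): cap(n,n+'0.png')
s=r.sense(); print(s['time_s'],s['tcp_pos'],s['ee_rot'],s['gripper_width'],s['wrist_force'])
E
```

```text
pics
0.1 [ 0.17788624 -0.59872306  0.29126179] [[-9.58625589e-01 -2.84668983e-01 -7.41505587e-04]
 [-2.84669896e-01  9.58623741e-01  1.89040635e-03]
 [ 1.72684809e-04  2.02327622e-03 -9.99997938e-01]] 0.9984665684805111 [ 0.73973769  0.09410231 -0.33055449]
```

View pics/scene0.png

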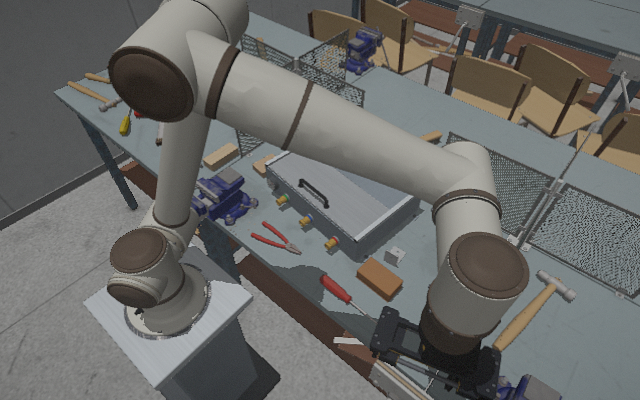

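View pics/side0.png

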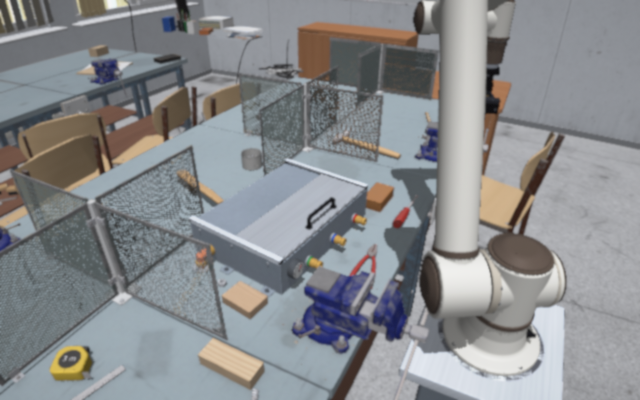

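The scene view shows the box at about (345,200) with the bow handle from (300,182) to (326,204). In the side view the handle runs from (308,222) to (335,203). I'll enlarge both.

```bash
python3 - <<'E'
import cv2,numpy as np
a=cv2.imread('pics/scene0.png')[140:270,250:430]; b=cv2.imread('pics/side0.png')[150:300,180:380]
a=cv2.resize(a,None,fx=4,fy=4,interpolation=2)[:, :]; b=cv2.resize(b,None,fx=4,fy=4,interpolation=2)
cv2.imwrite('pics/a.png',a); cv2.imwrite('pics/b.png',b)
E
```

```text
(no output)
```

View pics/a.png

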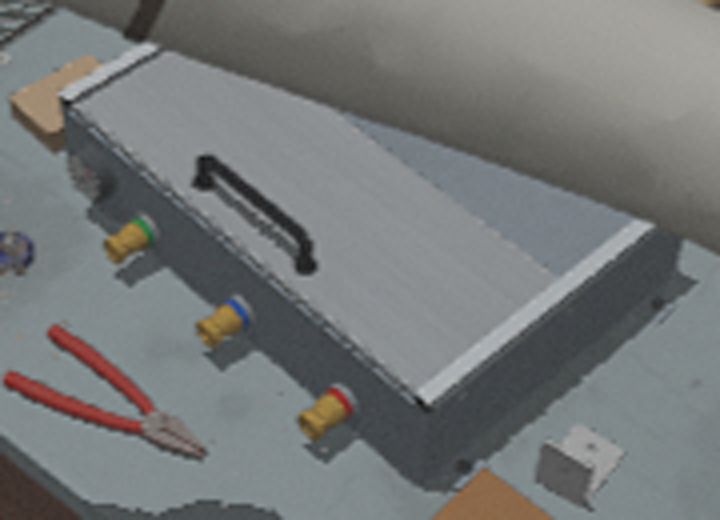

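View pics/b.png

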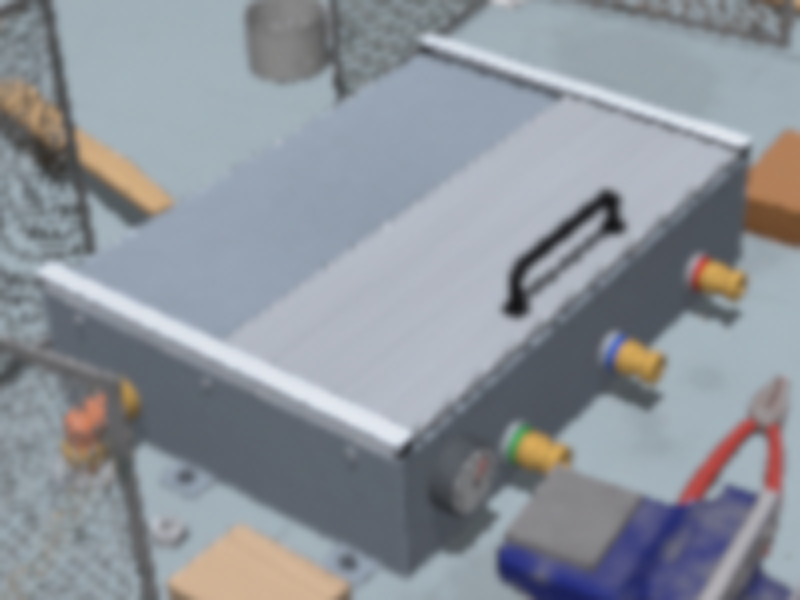

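Red ring is on the right-hand outlet (place y = -110), with blue in the middle and green on the left. Next I'll triangulate the handle ends and the guide corners from the two views.

```bash
python3 - <<'E'
from h import *
np.set_printoptions(precision=4,suppress=True)
A='scene0.png';B='side0.png'
a=lambda u,v:(250+(u+.5)/4-.5,140+(v+.5)/4-.5); b=lambda u,v:(180+(u+.5)/4-.5,150+(v+.5)/4-.5)
pts=dict(barR=((302,237),(608,197)),barL=((207,160),(518,270)),FR=((425,402),(748,143)),FL=((63,97),(408,448)),BR=((650,225),(425,40)),BL=((155,45),(45,270)))
P={}
for k,(p,q) in pts.items():
    P[k]=tri(A,a(*p),B,b(*q)); z=.1245 if 'bar' in k else .103
    print(k,P[k],atz(A,a(*p),z)[:2],atz(B,b(*q),z)[:2])
loc=dict(FR=(-.145,-.2),FL=(-.145,.2),BR=(.145,-.2),BL=(.145,.2),barR=(-.117,-.05),barL=(-.117,.05))
# least squares fit of pose, reprojection
from scipy.optimize import least_squares
Z=lambda k:.1245 if 'bar' in k else .103
def f(x):
    c,s=np.cos(x[2]),np.sin(x[2]);o=[]
    for k,(p,q) in pts.items():
        l=loc[k] 
        W=[x[0]+c*l[0]-s*l[1],x[1]+s*l[0]+c*l[1],Z(k)]
        if 'bar' in k: continue
        o+=list(proj(A,[W])[0]-a(*p))+list(proj(B,[W])[0]-b(*q))
    return o
s=least_squares(f,[.55,-.05,0]); print(s.x,np.round(s.fun,1))
x=s.x;c,S=np.cos(x[2]),np.sin(x[2]);R=np.array([[c,-S],[S,c]])
for k in('barR','barL'): print(k,R.T@(P[k][:2]-x[:2]))
print('bar',x[:2]+R@[-.1185,0],'red axis',x[:2]+R@[-.06,-.11])
E
```

```text
barR [ 0.447  -0.1541  0.1216] [ 0.4439 -0.156 ] [ 0.4461 -0.1506]
barL [ 0.4587 -0.0535  0.122 ] [ 0.4557 -0.0557] [ 0.4582 -0.0511]
FR [ 0.4043 -0.2965  0.1002] [ 0.4015 -0.2977] [ 0.4039 -0.2928]
FL [0.4498 0.0924 0.0984] [0.4477 0.0889] [0.4458 0.0973]
BR [ 0.668  -0.3171  0.0939] [ 0.6325 -0.3261] [ 0.688  -0.3239]
BL [0.6139 0.1137 0.1176] [0.5382 0.0772] [0.7344 0.0595]
[ 0.5487 -0.1036 -0.056 ] [ -2.8   1.6   4.    0.6 -11.2   3.2  10.7   6.3   4.6 -11.8  -0.5   2.
  31.4 -25.7   1.4   9.2]
barR [-0.0987 -0.0562]
barL [-0.0926  0.0449]
bar [ 0.4303 -0.097 ] red axis [ 0.4826 -0.2101]
```

The back corners in the scene view are hidden by the arm, so I'll drop those and refit.

```bash
cat >> h.py <<'E'
np.set_printoptions(precision=4,suppress=True)
def box(x,P):
    c,s=np.cos(x[2]),np.sin(x[2]); P=np.array(P,float)
    return np.array([x[0]+c*P[0]-s*P[1],x[1]+s*P[0]+c*P[1],P[2]])
E
python3 - <<'E'
from h import *
from scipy.optimize import least_squares
A='scene0.png';B='side0.png'
a=lambda u,v:(250+(u+.5)/4-.5,140+(v+.5)/4-.5); b=lambda u,v:(180+(u+.5)/4-.5,150+(v+.5)/4-.5)
obs=[(A,a(425,402),(-.145,-.2,.103)),(A,a(63,97),(-.145,.2,.103)),(B,b(748,143),(-.145,-.2,.103)),(B,b(408,448),(-.145,.2,.103)),(B,b(425,40),(.145,-.2,.103)),(B,b(45,270),(.145,.2,.103)),
(A,a(302,237),(None,-.05,.1245)),(A,a(207,160),(None,.05,.1245)),(B,b(608,197),(None,-.05,.1245)),(B,b(518,270),(None,.05,.1245))]
def f(x):
    o=[]
    for n,p,l in obs:
        l=(x[3] if l[0] is None else l[0],)+l[1:]
        o+=list(proj(n,[box(x,l)])[0]-p)
    return o
s=least_squares(f,[.55,-.1,-.116,-.11],loss='soft_l1'); x=s.x; print(x,np.round(f(x),1))
print('bar',box(x,(x[3],0,.1245)),'red axis',box(x,(-.06,-.11,.066)))
E
```

```text
[ 0.5685 -0.117  -0.1113 -0.1172] [ 0.8  0.2 -2.3 -1.1  1.5 -0.9 -0.5  0.   0.7 -1.2 -1.8  1.2 -0.1 -0.9
  0.1 -0.6  0.4 -0.6  0.9 -0.6]
bar [ 0.452  -0.104   0.1245] red axis [ 0.4966 -0.2197  0.066 ]
```

```bash
P='[[-373,409,0],[0,0,0.4]]'; true
python3 -m pendant '[[[-37,41,0],[0,0,0.1]],[[-70,77,0],[0,0,0.2]],[[-104,114,0],[0,0,0.3]],[[-138,151,0],[0,0,0.4]],[[-172,188,0],[0,0,0.4]],[[-205,225,0],[0,0,0.4]],[[-239,262,0],[0,0,0.4]],[[-273,299,0],[0,0,0.4]],[[-306,336,0],[0,0,0.4]],[[-330,362,0],[0,0,0.4]]]' 0
cat >> h.py <<'E'
X=np.array([.5685,-.117,-.1113])
def where(z=False):
    s=r.sense(); p=np.array(s['tcp_pos']); c,S=np.cos(X[2]),np.sin(X[2]); R=np.array([[c,-S],[S,c]])
    e=np.array(s['ee_rot']); F=np.array(s['wrist_force'])
    tip=p+.07*e[:,2]
    print('t',s['time_s'],'tip box',R.T@(tip[:2]-X[:2])*1000,'z',tip[2]*1000,'yaw err rad',np.arctan2(e[1,1],e[0,1])-np.pi/2-X[2],'tilt',e[:2,2],'F box',R.T@F[:2],F[2],'w',s['gripper_width'])
E
python3 - <<'E'
from h import *
where(); cap('wrist','w1.png'); cap('scene','s1.png')
E
```

```text
time_s: 1.1
tcp_pos: [0.3916, -0.1558, 0.2923]
ee_rot: [[-0.994, 0.11, 0.0], [0.11, 0.994, 0.0], [-0.0, 0.0, -1.0]]
wrist_force: [1.8, -0.1, -0.1]
gripper_width: 0.172
gripper_force: 0.0
t 1.1 tip box [-171.5157  -58.1727] z 222.2816117118604 yaw err rad 0.001443182339061752 tilt [0.0004 0.0002] F box [1.7526 0.1008] -0.1339263783956755 w 0.17242114374631637
```

View pics/w1.png

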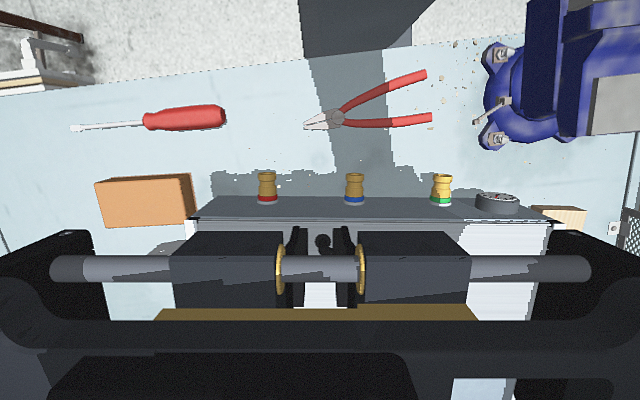

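The wrist view shows the box's front edge running from (190,218) to (553,221), the red ring at (267,199) and the gripper above the box. Nothing is in the way.

```bash
python3 - <<'E'
from h import *
f=lambda P:np.array([[np.cos(X[2]),np.sin(X[2])],[-np.sin(X[2]),np.cos(X[2])]])@(P[:2]-X[:2])
for p,z in(((190,218),.103),((553,221),.103)): print(f(atz('w1.png',p,z)))
E
python3 -m pendant '[[[-10,30,0],[0,0,0]],[[-19,58,0],[0,0,0]],[[-19,58,30],[0,0,0]],[[-19,58,70],[0,0,0]],[[-19,58,100],[0,0,0]],[[-19,58,100],[0,0,0]],[[-19,58,100],[0,0,0]]]' 0
python3 - <<'E'
from h import *
where(); cap('side','d2.png');f,_=cap('scene','s2.png')
g=cv2.imread('pics/d2.png')[130:280,200:400]
k=f[110:260,220:420,::-1]
cv2.imwrite('pics/c2.png',cv2.resize(np.vstack([g,k]),None,fx=2,fy=2,interpolation=2)) if 0 else cv2.imwrite('pics/c2.png',cv2.resize(np.hstack([g,k]),None,fx=2,fy=2,interpolation=2))
E
```

```text
[-0.1454 -0.1936]
[-0.1426  0.1851]
time_s: 1.9
tcp_pos: [0.4168, -0.1031, 0.1926]
ee_rot: [[-0.994, 0.111, -0.001], [0.111, 0.994, -0.001], [0.001, -0.001, -1.0]]
wrist_force: [0.0, -0.5, 0.7]
gripper_width: 0.01
gripper_force: 0.0
t 1.9 tip box [-152.3513   -3.0622] z 122.61716348454954 yaw err rad 9.485254145943922e-06 tilt [-0.0006 -0.0007] F box [ 0.0931 -0.5278] 0.7124188626088701 w 0.010393621449501463
```

View pics/c2.png

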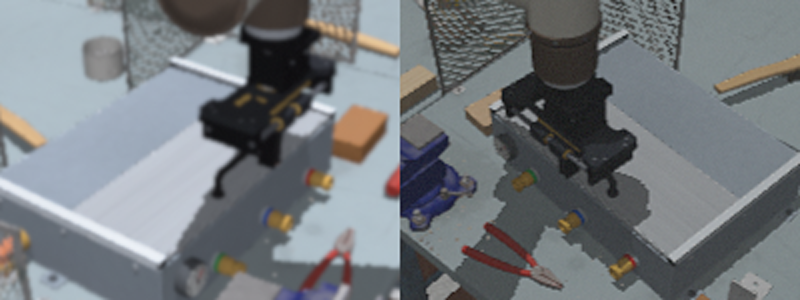

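The fingers are in front of the bar and the box fit is confirmed within a few mm. I'll descend and push.

```bash
python3 -m pendant '[[[0,0,16],[0,0,0]],[[0,0,16],[0,0,0]],[[-8,0,16],[0,0,0]],[[-14,0,16],[0,0,0]],[[-20,0,16],[0,0,0]],[[-27,0,16],[0,0,0]],[[-34,0,16],[0,0,0]],[[-41,0,16],[0,0,0]],[[-48,0,16],[0,0,0]],[[-55,0,16],[0,0,0]]]'
python3 -c "
from h import *
where()"
```

```text
time_s: 3.0
tcp_pos: [0.4715, -0.1089, 0.1761]
ee_rot: [[-0.994, 0.111, -0.001], [0.111, 0.994, -0.0], [0.001, -0.0, -1.0]]
wrist_force: [-3.7, -1.3, 1.8]
gripper_width: 0.009
gripper_force: 1.7
t 3.0 tip box [-97.3605  -2.7913] z 106.12371962881511 yaw err rad -6.681279347793556e-05 tilt [-0.001  -0.0003] F box [-3.5024 -1.7144] 1.7508032006790804 w 0.009053447510286732
```

Contact force is about 3.5 N, so the cover is sliding.

```bash
python3 -m pendant '[[[-8,0,0],[0,0,0]],[[-16,0,0],[0,0,0]],[[-25,0,0],[0,0,0]],[[-34,0,0],[0,0,0]],[[-43,0,0],[0,0,0]],[[-52,0,0],[0,0,0]],[[-61,0,0],[0,0,0]],[[-70,0,0],[0,0,0]],[[-79,0,0],[0,0,0]],[[-86,0,0],[0,0,0]]]'
python3 -m pendant '[[[-3,0,0],[0,0,0]],[[-5,0,0],[0,0,0]],[[-7,0,0],[0,0,0]]]'
python3 -c "
from h import *
where()"
```

```text
time_s: 4.0
tcp_pos: [0.5576, -0.1182, 0.1761]
ee_rot: [[-0.994, 0.111, 0.0], [0.111, 0.994, 0.0], [-0.0, 0.0, -1.0]]
wrist_force: [-3.5, -2.8, -0.2]
gripper_width: 0.006
gripper_force: 1.6
time_s: 4.3
tcp_pos: [0.5637, -0.1188, 0.1762]
ee_rot: [[-0.994, 0.111, -0.0], [0.111, 0.994, 0.0], [0.0, 0.0, -1.0]]
wrist_force: [-2.7, -1.8, -0.6]
gripper_width: 0.009
gripper_force: 1.4
t 4.3 tip box [-4.5595 -2.3249] z 106.15487420238975 yaw err rad 8.662676899411081e-05 tilt [-0.      0.0003] F box [-2.4552 -2.0713] -0.6145620489258776 w 0.008830139412772886
```

```bash
python3 -m pendant '[[[-2,0,0],[0,0,0]],[[-4,0,0],[0,0,0]]]'|grep -E 'pos|wrist'; python3 -m pendant '[[[-2,0,0],[0,0,0]],[[-4,0,0],[0,0,0]]]'|grep -E 'pos|wrist'
python3 -c "
from h import *
where()"
```

```text
tcp_pos: [0.5676, -0.1193, 0.1762]
wrist_force: [-2.6, -1.8, -1.7]
tcp_pos: [0.5703, -0.1197, 0.176]
wrist_force: [-8.3, 1.7, 4.3]
t 4.7 tip box [ 1.8182 -2.4829] z 106.01540604443903 yaw err rad -0.00019381156020754908 tilt [-0.0041  0.0004] F box [-8.3902  0.7736] 4.279633839616077 w 0.00034974291981457835
```

```bash
python3 -m pendant '[[[-2,0,0],[0,0,0]],[[-2,0,0],[0,0,0]]]'|grep -E 'pos|wrist'
python3 -m pendant '[[[15,0,0],[0,0,0]],[[30,0,-20],[0,0,0]],[[45,-20,-60],[0,0,0]],[[75,-60,-80],[0,0,0]],[[100,-100,-80],[0,0,0]],[[120,-120,-80],[0,0,0]],[[120,-120,-80],[0,0,0]]]'
python3 - <<'E'
from h import *
where(); cap('wrist','w3.png'); cap('side','d3.png');f,_=cap('scene','s3.png')
g=cv2.imread('pics/d3.png')[140:290,190:390]
k=f[120:270,240:440,::-1]
cv2.imwrite('pics/c3.png',cv2.resize(np.hstack([g,k]),None,fx=2,fy=2,interpolation=2))
E
```

```text
tcp_pos: [0.5706, -0.1198, 0.176]
wrist_force: [-10.6, 2.5, 5.5]
time_s: 5.6
tcp_pos: [0.4402, -0.2278, 0.2579]
ee_rot: [[-0.993, 0.114, 0.005], [0.114, 0.993, -0.001], [-0.006, -0.0, -1.0]]
wrist_force: [0.6, -0.5, -0.3]
gripper_width: -0.0
gripper_force: 0.0
t 5.6 tip box [-114.7976 -124.3556] z 187.90848861128507 yaw err rad -0.0030318032026656755 tilt [ 0.0055 -0.0009] F box [ 0.6129 -0.4729] -0.30406159019763995 w -0.0004327035658599622
```

View pics/c3.png

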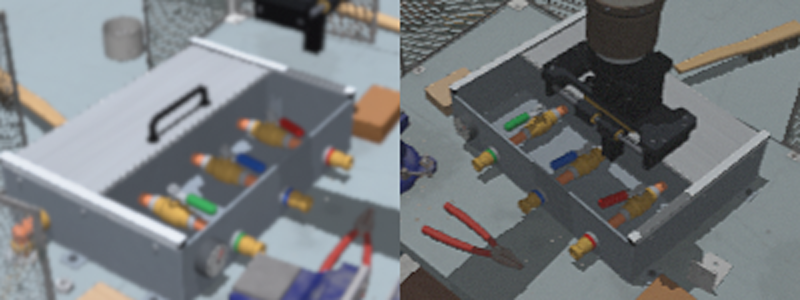

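The cover is fully back. The red sleeve shows at about (336,204) in side and (346,219) in scene, with blue and green both pointing to the front.

```bash
python3 - <<'E'
from h import *
f=lambda P:np.array([[np.cos(X[2]),np.sin(X[2])],[-np.sin(X[2]),np.cos(X[2])]])@(P[:2]-X[:2])
# red blob centroids
res={}
for n,(u,v) in(('s3.png',(346,219)),('d3.png',(336,204))):
    im=cv2.imread('pics/'+n); h=cv2.cvtColor(im,cv2.COLOR_BGR2HSV)
    m=((h[...,0]<6)|(h[...,0]>172))&(h[...,1]>130)&(h[...,2]>60)
    k=np.zeros_like(m); k[v-14:v+14,u-14:u+14]=1
    nn,l,st,c=cv2.connectedComponentsWithStats((m&k).astype(np.uint8)); print(n,st[1:],c[1:])
    j=1+st[1:,4].argmax(); res[n]=c[j]
P=tri('s3.png',res['s3.png'],'d3.png',res['d3.png']); print(P,f(P))
for n in res: print(f(atz(n,res[n],.069)))
E
```

```text
s3.png [[339 216  15   8  63]] [[345.9365 219.3175]]
d3.png [[330 200  12   8  50]] [[335.28 203.4 ]]
[ 0.4648 -0.2182  0.0658] [-0.0918 -0.1121]
[-0.0948 -0.1141]
[-0.0932 -0.1085]
```

```bash
python3 -c "
import cv2
a=cv2.imread('pics/w3.png');b=cv2.imread('pics/s3.png')[180:260,300:400]
b=cv2.resize(b,(500,400),interpolation=2);d=cv2.resize(cv2.imread('pics/d3.png')[165:245,290:390],(300,240),interpolation=2)
import numpy as np
o=np.zeros((400,800,3),'uint8');o[:,:500]=b;o[:240,500:]=d;cv2.imwrite('pics/c4.png',o)"
```

```text
(no output)
```

View pics/c4.png

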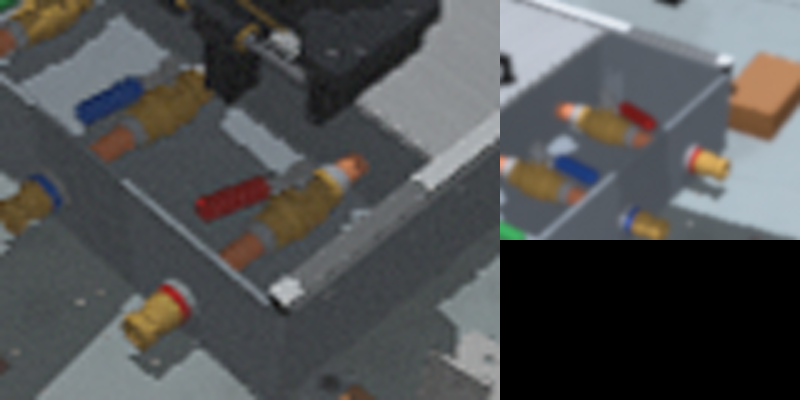

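Red grip is at box (-93,-112) mm, so the axis is at about (-45,-110). I'll go down on the lever's right side.

```bash
python3 -m pendant '[[[-8,-13,0],[0,0,0]],[[-16,-26,0],[0,0,0]],[[-16,-26,30],[0,0,0]],[[-16,-26,60],[0,0,0]],[[-16,-26,90],[0,0,0]],[[-16,-26,110],[0,0,0]],[[-16,-26,120],[0,0,0]],[[-16,-26,120],[0,0,0]]]' >/dev/null
python3 -c "
from h import *
where()"
```

```text
t 6.55 tip box [ -98.5047 -148.726 ] z 64.68940162955101 yaw err rad 0.0002586885353062368 tilt [-0.0029  0.0005] F box [-0.6008 -0.117 ] 1.5197396697348724 w 0.00691643255729627
```

```bash
python3 -m pendant '[[[0,0,3],[0,0,0]],[[0,6,3],[0,0,0]],[[0,10,3],[0,0,0]],[[0,14,3],[0,0,0]],[[0,17,3],[0,0,0]],[[0,20,3],[0,0,0]],[[1,23,3],[0,0,0]],[[1,26,3],[0,0,0]],[[1,29,3],[0,0,0]]]' >/dev/null
python3 -c "
from h import *
where()"
```

```text
t 7.45 tip box [ -99.4446 -119.6479] z 63.42557008279938 yaw err rad -8.897401285885842e-05 tilt [ 0.0003 -0.0004] F box [ 0.4038 -3.1676] 0.1529738726952417 w 0.01008611643027793
```

```bash
python3 -m pendant '[[[0,4,0],[0,0,0]],[[0,8,0],[0,0,0]],[[0,13,0],[0,0,0]],[[-1,17,0],[0,0,0]],[[-3,21,0],[0,0,0]],[[-5,25,0],[0,0,0]],[[-7,28,0],[0,0,0]],[[-10,32,0],[0,0,0]],[[-13,36,0],[0,0,0]]]' >/dev/null
python3 -c "
from h import *
where()"
```

```text
t 8.35 tip box [-86.7938 -83.1838] z 63.06706922262666 yaw err rad -0.00016734658670421176 tilt [-0.001   0.0002] F box [-0.9919 -2.9643] -0.28774880557911464 w 0.007124631763377315
```

```bash
python3 -m pendant '[[[-3,3,0],[0,0,0]],[[-6,6,0],[0,0,0]],[[-9,8,0],[0,0,0]],[[-12,10,0],[0,0,0]],[[-15,12,0],[0,0,0]],[[-18,14,0],[0,0,0]],[[-18,14,0],[0,0,0]]]' >/dev/null
python3 - <<'E'
from h import *
where(); f,_=cap('scene','s5.png'); cap('side','d5.png'); g=cv2.imread('pics/d5.png')
cv2.imwrite('pics/c5.png',np.hstack([cv2.resize(f[180:260,300:400,::-1],(400,320),interpolation=2),cv2.resize(g[165:245,270:370],(400,320),interpolation=2)]))
E
```

```text
t 9.05 tip box [-67.8652 -69.1214] z 63.20915718842361 yaw err rad 0.00036608262606478703 tilt [0.0009 0.0002] F box [-0.5645 -0.3882] -0.9297465389574762 w 0.00582230176746297
```

View pics/c5.png

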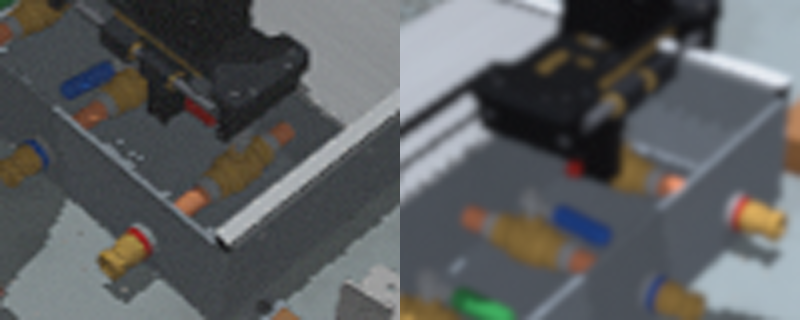

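The lever is nearly square across the pipe, with the finger on its front side. I'll take gentle steps to the stop.

```bash
for i in 1; do python3 -m pendant '[[[-1,0,0],[0,0,0]],[[-2,0,0],[0,0,0]],[[-3,0,0],[0,0,0]],[[-3,0,0],[0,0,0]]]'|grep -E 'pos|wrist'; done; python3 -c "
from h import *
where()"; python3 -m pendant '[[[-1,0,0],[0,0,0]],[[-2,0,0],[0,0,0]],[[-2,0,0],[0,0,0]]]'|grep wrist;  python3 -c "
from h import *
where()"
```

```text
tcp_pos: [0.4956, -0.1787, 0.1332]
wrist_force: [-1.6, 1.7, 0.0]
t 9.55 tip box [-65.6496 -69.3798] z 63.18658006275092 yaw err rad 3.060735915631774e-05 tilt [-0.0002  0.0002] F box [-1.8069  1.4668] 0.04368490359140545 w 0.003261577414704695
wrist_force: [-4.7, 4.0, 3.1]
t 9.85 tip box [-64.9933 -69.4131] z 63.05070017568108 yaw err rad -0.0003097043461685739 tilt [-0.0032  0.0006] F box [-5.1164  3.4986] 3.1409547669228406 w 0.003729352261847352
```

```bash
python3 -m pendant '[[[-1,0,0],[0,0,0]],[[-1,0,0],[0,0,0]],[[-1,0,0],[0,0,0]]]'|grep wrist;  python3 -c "
from h import *
where()"
```

```text
wrist_force: [-5.7, 3.5, 3.7]
t 10.15 tip box [-64.9417 -69.4712] z 62.99415511432174 yaw err rad -0.0005930384844749642 tilt [-0.0051  0.0009] F box [-6.0997  2.8353] 3.690773412645687 w 0.0017941126819183335
```

It has stalled at the stop with about 6 N. I'll back off, raise the tool and look.

```bash
python3 -m pendant '[[[8,0,0],[0,0,0]],[[20,0,0],[0,0,0]],[[25,0,-10],[0,0,0]],[[25,0,-40],[0,0,0]],[[25,0,-75],[0,0,0]],[[25,0,-100],[0,0,0]],[[0,30,-115],[0,0,0]],[[-40,50,-115],[0,0,0]],[[-80,66,-115],[0,0,0]],[[-115,66,-115],[0,0,0]]]' >/dev/null
python3 - <<'E'
from h import *
where(); f,_=cap('scene','s6.png'); cap('side','d6.png'); g=cv2.imread('pics/d6.png')
cv2.imwrite('pics/c6.png',np.hstack([cv2.resize(f[160:260,290:390,::-1],(400,400),interpolation=2),cv2.resize(g[165:265,270:370],(400,400),interpolation=2)]))
E
```

```text
t 11.15 tip box [54.5805 -1.7094] z 179.97705040115343 yaw err rad 0.002643250746422507 tilt [ 0.0037 -0.0001] F box [ 0.0277 -0.8718] -0.17525215169895475 w 0.006413908661773037
```

View pics/c6.png

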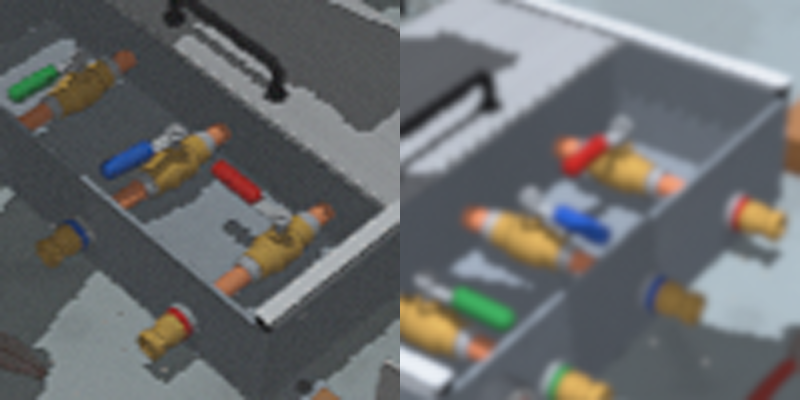

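```bash
python3 - <<'E'
from h import *
R=np.array([[np.cos(X[2]),np.sin(X[2])],[-np.sin(X[2]),np.cos(X[2])]])
for n,(u,v) in(('s6.png',(349,205)),('d6.png',(316,203))):
    im=cv2.imread('pics/'+n); h=cv2.cvtColor(im,cv2.COLOR_BGR2HSV)
    m=((h[...,0]<4)|(h[...,0]>172))&(h[...,1]>150)&(h[...,2]>60)
    k=np.zeros_like(m); k[v-10:v+10,u-10:u+10]=1; m&=k
    y,x=np.nonzero(m); P=np.array([R@(atz(n,(a,b),.068)[:2]-X[:2]) for a,b in zip(x,y)])*1000
    w=np.linalg.svd(P-P.mean(0))[2][0]; print(n,len(x),P.mean(0),w,np.degrees(np.arctan2(w[0],w[1])),P.min(0),P.max(0))
E
```

```text
s6.png 51 [-49.4741 -81.3625] [-0.0166 -0.9999] -179.04826969667334 [ -56.3178 -102.5818] [-42.7149 -60.2303]
d6.png 40 [-47.4426 -77.5432] [-0.0543  0.9985] -3.114972356672167 [ -54.1262 -103.5087] [-40.5102 -55.742 ]
```

```bash
python3 - <<'E'
from h import *
R=np.array([[np.cos(X[2]),np.sin(X[2])],[-np.sin(X[2]),np.cos(X[2])]])
for n,(u,v),c in(('s3.png',(346,219),'r'),('d3.png',(335,204),'r'),('s6.png',(349,205),'r'),('d6.png',(316,203),'r'),('s6.png',(321,199),'b'),('d6.png',(315,220),'b'),('s3.png',(322,200),'b'),('d3.png',(315,220),'b')):
    im=cv2.imread('pics/'+n); h=cv2.cvtColor(im,cv2.COLOR_BGR2HSV)
    m=(((h[...,0]<5)|(h[...,0]>170)) if c=='r' else (abs(h[...,0].astype(int)-112)<10))&(h[...,1]>120)&(h[...,2]>40)
    k=np.zeros_like(m); k[v-12:v+12,u-12:u+12]=1; m&=k
    y,x=np.nonzero(m); P=np.array([R@(atz(n,(a,b),.068)[:2]-X[:2]) for a,b in zip(x,y)])*1000
    w=np.linalg.svd(P-P.mean(0))[2][0]; print(n,c,len(x),P.mean(0),np.degrees(np.arctan2(w[0],w[1])),P.min(0),P.max(0))
for p,d in(((345.9,219.3),(335.3,203.4)),):print(tri('s3.png',p,'d3.png',d))
im=[cv2.imread('pics/'+n) for n in('s3.png','d3.png')]
# projections of hypotheses for axis and stop
for ax in(-45,-50):
  for th in(70,80,90):
    t=np.radians(th); g=[(ax-rr*np.cos(t))/1000 for rr in(25,68)],[(-110+rr*np.sin(t))/1000 for rr in(25,68)]
    print(ax,th,[proj(n,[box(X,(g[0][i],g[1][i],.066)) for i in(0,1)]).round(1).tolist() for n in('s6.png','d6.png')])
E
```

```text
s3.png r 66 [ -94.434 -113.333] -72.37367612385256 [-116.0239 -124.5011] [ -72.7063 -101.301 ]
d3.png r 52 [ -92.8862 -109.6242] -70.41989201007381 [-112.6865 -121.2905] [-70.7569 -96.8732]
s6.png r 58 [-49.5697 -80.4854] -177.96956282740607 [ -56.9104 -102.5818] [-42.0881 -58.2158]
d6.png r 55 [-46.7942 -77.9719] -4.713073151532801 [ -56.387  -105.0991] [-38.2164 -54.208 ]
s6.png b 60 [-94.438  -10.7158] -86.69846732477536 [-115.8775  -19.1047] [-71.7802  -1.8757]
d6.png b 65 [-92.1354  -8.9825] -77.24028423160749 [-113.6305  -19.7056] [-69.6578   1.2866]
s3.png b 51 [-94.7764 -12.0932] -85.16086174271258 [-115.8775  -19.9702] [-72.3523  -3.8855]
d3.png b 69 [-94.1066  -7.5313] -77.41973177721265 [-115.7613  -18.4984] [-71.846    4.1677]
[ 0.4647 -0.2182  0.0659]
-45 70 [[[349.0, 207.1], [335.8, 202.0]], [[319.0, 203.5], [315.3, 211.9]]]
-45 80 [[[349.8, 206.1], [337.8, 199.4]], [[317.5, 203.2], [311.2, 211.1]]]
-45 90 [[[350.7, 205.3], [340.4, 197.3]], [[316.2, 202.8], [307.4, 209.9]]]
-50 70 [[[347.8, 207.9], [334.6, 202.8]], [[320.5, 204.1], [316.9, 212.4]]]
-50 80 [[[348.6, 207.0], [336.6, 200.3]], [[319.0, 203.8], [312.7, 211.6]]]
-50 90 [[[349.5, 206.2], [339.2, 198.1]], [[317.7, 203.4], [308.9, 210.4]]]
```

Angles from the raw pixels are ambiguous, so I'll fit the sleeve's 3D box to the masks in both views, before and after.

```bash
cat > fit.py <<'E'
from h import *
from scipy.optimize import minimize
S=8
def mask(n,u,v,c):
    im=cv2.imread('pics/'+n)[v-16:v+16,u-16:u+16].astype(float)
    b,g,rr=im[...,0],im[...,1],im[...,2]
    q=(rr-np.maximum(b,g)) if c=='r' else (b-np.maximum(rr,g))
    if c=='r': q=q-np.maximum(g-b,0)*1.5      # copper is orange
    q=cv2.resize(q,None,fx=S,fy=S,interpolation=1); return q>.5*np.percentile(q,97)
def hull(n,u,v,ax,ay,th,dz):
    P=[box(X,((ax-a*np.cos(th)+w*np.sin(th)),(ay+a*np.sin(th)+w*np.cos(th)),z+dz)) for a in(.025,.071) for w in(-.007,.007) for z in(.059,.072)]
    p=(proj(n,P)-[u-16,v-16]+.5)*S-.5
    k=np.zeros((32*S,32*S),np.uint8); cv2.fillConvexPoly(k,cv2.convexHull((p*16).round().astype(np.int32)),1,shift=4); return k>0
def run(sets,c,ths):
    M=[[(n,u,v,mask(n,u,v,c)) for n,u,v in s] for s in sets]
    def cost(x):
        o=0
        for i,s in enumerate(M):
            for j,(n,u,v,m) in enumerate(s):
                k=hull(n,u,v,x[0]*.001+(.001*x[2] if j else 0),x[1]*.001+(.001*x[3] if j else 0),x[4+i]/57.3,0); o+=1-(m&k).sum()/(m|k).sum()
        return o+1e-3*(x[2]**2+x[3]**2)
    best=min((minimize(cost,[ax,ay,0,0]+list(t),method='Nelder-Mead',options=dict(maxiter=900,initial_simplex=None,xatol=.05)) for ax,ay in((-46,-112),(-46,-125)) for t in ths) if c=='r' else (minimize(cost,[-46,-10,0,0]+list(t),method='Nelder-Mead') for t in ths),key=lambda q:q.fun)
    print(c,best.x.round(1),best.fun/len(sets)/2)
E
python3 - <<'E'
from fit import *
run([[('s3.png',346,219),('d3.png',335,204)],[('s6.png',349,205),('d6.png',316,203)]],'r',[(10,80),(15,90),(3,85)])
run([[('s3.png',322,200),('d3.png',315,220)],[('s6.png',321,199),('d6.png',315,220)]],'b',[(0,0),(8,8)])
E
```

```text
r [ -44.8 -126.9   -0.     0.    15.7   89.2] 0.4085550114763076
b [-44.  -16.4  -0.   -0.    5.    7.1] 0.36444084539111743
```

The fit gives the red lever at about 89°, and it stalled there under twice its moving force, so it is at the stop. Now I'll close the cover from behind the bar.

```bash
python3 -m pendant '[[[0,-3,20],[0,0,0]],[[0,-5,45],[0,0,0]],[[0,-5,65],[0,0,0]],[[0,-5,73],[0,0,0]],[[0,-5,73],[0,0,0]],[[6,-5,73],[0,0,0]],[[11,-5,73],[0,0,0]],[[16,-5,73],[0,0,0]],[[21,-5,73],[0,0,0]],[[27,-5,73],[0,0,0]]]' >/dev/null
python3 -c "
from h import *
where()"
python3 -m pendant '[[[6,0,0],[0,0,0]],[[13,0,0],[0,0,0]],[[20,0,0],[0,0,0]],[[28,0,0],[0,0,0]],[[36,0,0],[0,0,0]],[[44,0,0],[0,0,0]],[[52,0,0],[0,0,0]],[[60,0,0],[0,0,0]],[[68,0,0],[0,0,0]],[[76,0,0],[0,0,0]]]' >/dev/null
python3 -c "
from h import *
where()"
```

```text
t 12.25 tip box [26.7875 -8.3966] z 106.30888559525792 yaw err rad 0.0006004819178396098 tilt [ 0.0047 -0.0004] F box [ 3.9805 -0.7231] -0.099135387490083 w 0.0026333266083600026
t 13.25 tip box [-51.2977  -8.4017] z 105.14259306507236 yaw err rad 2.691703912387211e-05 tilt [-0.0001  0.0002] F box [2.8689 2.4979] 1.889690180565426 w 0.0028588119260198647
```

```bash
python3 -m pendant '[[[7,0,0],[0,0,0]],[[14,0,0],[0,0,0]],[[21,0,0],[0,0,0]],[[28,0,0],[0,0,0]],[[35,0,0],[0,0,0]],[[40,0,0],[0,0,0]],[[44,0,0],[0,0,0]]]' >/dev/null
python3 -c "
from h import *
where()"
python3 -m pendant '[[[2,0,0],[0,0,0]],[[4,0,0],[0,0,0]],[[6,0,0],[0,0,0]]]' >/dev/null
python3 -c "
from h import *
where()"
```

```text
t 13.95 tip box [-95.4519  -8.5953] z 105.04605753005883 yaw err rad -3.83972288275497e-05 tilt [-0.0009  0.0001] F box [3.6815 2.6206] -0.7512534383035605 w 0.003329286730510385
t 14.25 tip box [-100.8158   -8.6188] z 105.07864497294314 yaw err rad 9.479282620891705e-06 tilt [-0.0005 -0.0001] F box [3.9682 2.6057] 0.31617757405611335 w 0.0042470589138709205
```

```bash
for i in 1; do python3 -m pendant '[[[2,0,0],[0,0,0]],[[4,0,0],[0,0,0]],[[4,0,0],[0,0,0]]]' >/dev/null
python3 -c "
from h import *
where()"; done
python3 -m pendant '[[[2,0,0],[0,0,0]],[[3,0,0],[0,0,0]],[[3,0,0],[0,0,0]]]' >/dev/null
python3 -c "
from h import *
where()"
```

```text
t 14.55 tip box [-101.7351   -8.4116] z 105.46178825909097 yaw err rad 0.0009088788302072243 tilt [ 0.0065 -0.0005] F box [ 8.7781 -0.5596] -5.911885698288442 w 0.008984406259596327
t 14.85 tip box [-101.8309   -8.2785] z 105.79745166578024 yaw err rad 0.0016502329169947733 tilt [ 0.0125 -0.0009] F box [14.4782 -2.5297] -11.271035028878748 w 0.00864536572156508
```

The cover is at its closed stop, and the travel matches 135 mm. I'll retreat and check.

```bash
python3 -m pendant '[[[-10,0,0],[0,0,0]],[[-20,0,0],[0,0,0]],[[-20,0,-20],[0,0,0]],[[-20,0,-60],[0,0,0]],[[-20,0,-100],[0,0,0]],[[-20,0,-120],[0,0,0]],[[-20,0,-120],[0,0,0]],[[-20,0,-120],[0,0,0]]]' |grep -E 'time|force'
python3 - <<'E'
from h import *
where(); cap('side','d7.png'); cap('scene','s7.png')
a=cv2.imread('pics/side0.png').astype(int);b=cv2.imread('pics/d7.png').astype(int)
d=np.abs(a-b).max(2)>60; d[:, 400:]=0
n,l,st,c=cv2.connectedComponentsWithStats(d.astype(np.uint8)); print([ (s.tolist()) for s in st[1:] if s[4]>15])
# bar dark pixels near old location in side view
g=b.max(2)[195:230,300:342]<60; g0=a.max(2)[195:230,300:342]<60; print(g.sum(),g0.sum(),(g&g0).sum())
E
```

```text
time_s: 15.65
wrist_force: [-1.0, -0.3, 0.4]
gripper_force: 0.0
t 15.65 tip box [-88.664   -8.6877] z 224.58997385356716 yaw err rad -0.0005420937270498999 tilt [-0.0024  0.0005] F box [-0.975 -0.419] 0.43704503370093006 w 0.003460846573191445
[[295, 0, 20, 8, 69], [262, 0, 88, 51, 1576], [387, 21, 13, 6, 32], [241, 29, 45, 50, 1599], [357, 28, 30, 7, 128], [321, 52, 9, 4, 20], [295, 63, 8, 8, 33], [315, 62, 14, 4, 21], [296, 74, 16, 18, 157], [311, 80, 6, 6, 22], [318, 81, 14, 7, 58], [277, 94, 72, 76, 2352], [391, 169, 9, 12, 82], [266, 185, 77, 58, 1889], [395, 220, 5, 5, 19], [384, 228, 16, 32, 325], [320, 249, 48, 25, 731], [360, 257, 38, 26, 595]]
141 89 86
```

```bash
python3 -c "
from station import r
print(r.finish_job())"
```

```text
the job is handed in; nothing more can be done
None
```

The red lever was pushed to its stop (about 6 N, camera fit about 89°, though that fit was rough), the cover is closed again, the blue and green levers and loose items were left alone, and the job was handed in at about 16 s.

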